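# Turn the leaf of the board jig over its spine

### The job

The flat jig on the bench holds a bare circuit board in a hinged leaf that stands half raised; a small carton has been left on the empty half of its base plate. Push the carton right off the base plate so that it sits the right way up on the bench, without picking it up, then push the leaf over its spine until it lies fully flat on the other half. Use only the outside of the fingers: do not grip the leaf between them, and leave the things lying round the jig where they are.

Things in the scene. Friction and masses are not known exactly. Their poses are not given: they have to be found in the camera images.
- jig: Board turn-over jig, fixed to the bench: grey base plate 120 (x) x 232 (y) x 6 mm high. Origin at the centre of its underside on the bench. Its own x axis runs along the spine, its y axis points from the spine to the half over which the leaf starts, z up; the empty half is on its -y side. Two small steel lugs (9 x 18 mm, top 15 mm above the bench) stand at the ends of the spine, 53 mm either side of the centre.
- spine (a point): Middle of the hinge axis, 10.5 mm above the bench over the middle of the base plate. (The robot may start beside the wall on its left, where a peg board with a tray hangs at y over 0.6 m, z over 0.4 m: draw away from it before swinging round.)
- leaf (a joint): Angle of the leaf about the spine (rad): 0 = flat over the +y half of the jig, 1.57 = upright, 3.14 = flat on the -y half (end stop). It starts between 0.45 and 0.8. The hinge is stiff: the leaf stays where it is left and must be pushed all the way; 3 to 5 N at the free edge moves it.
- leaf_edge (a point): Middle of the leaf's free edge, at half its thickness, 126 mm from the hinge axis. The leaf is an aluminium plate 104 mm wide (along the spine) and 8 mm thick that begins 12 mm from the axis, with a green bare board let into both faces. When flat it lies 0.5 mm above the base plate and overhangs its end by 10 mm.
- leaf_under: Lower 4 mm half of the leaf's thickness, the face that looks at the bench at joint 0 and up at joint 3.14; the pushing is done on this face and its rim. Origin on the hinge axis.
- leaf_upper: Upper 4 mm half of the leaf's thickness, 3 mm smaller than the lower one at the free edge and the sides. Origin on the hinge axis. Force on both halves at once counts as gripping the leaf.
- carton: Small loose carton, 30 (x) x 56 (y) x 22 (z) mm, about 50 g, cream and red, lying on the empty half of the base plate. Origin at the centre of its underside, z up.
- capacitor: Bystander: black round capacitor can, 31 x 47 x 32 mm, behind the jig. Origin under its centre.
- terminal_plug: Bystander: small orange terminal plug, 15 x 20 x 16 mm, behind the jig. Origin under its centre.
- fine_screwdriver: Bystander: thin blue screwdriver, 152 mm long, 15 mm thick, lying in front of the jig. Origin under its middle.
- pen: Bystander: red and white marker pen, 138 mm long, 15 mm thick, lying in front of the jig. Origin under its middle.
- reel: Bystander: clear reel of solder wire standing on its flange, 64 mm across, 44 mm high, far back. Origin under its centre.
- relay: Bystander: black relay, 16 x 34 x 24 mm, far back left. Origin under its middle.
Not all that is in view belongs to the job. Leave any green, purple or yellow look-alike of the carton alone.

How it is judged:
By the outcome, as a careful person would: the job done as asked, in the order asked, and still so for the second after the job is handed in, with the robot touching nothing.
It also fails if it takes over 64 s, if anything falls off the work surface, if the arm or the gripper's body presses on something with over 40 N, if the wrist force passes 120 N, or if a joint passes its speed limit or range.

### The arm

A 7-joint arm with a two-finger parallel gripper is mounted at the origin on a cart in front of the work surface, level with it; the furniture and walls round the work are solid. World frame = base frame: x ahead of the robot, y to its left, z up, the work surface at z = 0. Lengths are in m, angles in degrees, forces in N, time in s.
With the tool pointing down it reaches from about 0.425 to 0.95 m from the base axis. Payload 4.7 kg.
Tool frame: the origin (TCP) lies at the centre of the arm's flange, where the gripper is bolted on; the fingertips stand 173 mm ahead of it and the grasp point (between the pads) lies 155 mm ahead of it; z points along the fingers, y is the line along which they close (so a half turn about z gives the same grasp; the last joint's range is limited). The gripper opens to 85 mm and grips with 20 to 120 N. Pads are 22 mm wide; open, the fingers measure 114 mm over their backs; the gripper's body (76 mm by 85 mm) begins 54 mm behind the grasp point. The pads swing forward as they close: fully open they stand 13 mm farther back than shut.
Start: joints at [74.777, 26.849, -2.785, 87.806, 1.381, 65.374, -4.715], TCP at [0.158, -0.656, 0.405] pointing down, gripper open.
Joint ranges: [-148.3, 148.3], [-19.14, 114.17], [-79.39, 73.82], [5.75, 140.21], [-59.74, 239.74], [12.07, 113.84], [-152.46, 152.46]. Speed limits (degrees/s): [147.25, 147.25, 180, 180, 180, 180, 180].

### API

Orientations are given as a 3x3 rotation matrix whose columns are the frame's x, y, z axes.
In Python, from workcell import ctrl gives the robot as it stands. The module is installed in compiled form; this text tells all that it offers. Calls block until the motion is done:
- ctrl.reach(position, orientation): joint-space move of the TCP to a pose.
- ctrl.move_linear(position, ori=None, speed=0.15, f_stop=None): straight line of the TCP; ori=None keeps the orientation; speed is the mean speed in m/s. With f_stop (N) it stops when the force on the tool has changed by that much, and returns True; else False.
- ctrl.move_joints(angles): joint-space move.
- ctrl.set_gripper(opening): finger opening in m; the grip force is fixed at half the most; returns when the fingers have stopped.
- ctrl.dwell(seconds).
- ctrl.inverse_kinematics(position, orientation): joint angles nearest the present ones, or None.
- ctrl.observe(): the state.
- ctrl.read_camera(name): name is "side" or "top"; returns a dict with "pixels" (400x640x3 uint8, red, green, blue), "camera_matrix" (3x3 intrinsics, pixels), "distortion" ([k1, k2, p1, p2, k3] as OpenCV has them; the pictures are not rectified), "extrinsics" (4x4, takes a point from world to camera coordinates). Camera axes: x right, y down, z forward; pixel columns grow to the right and rows downward; lengths in m; the calibration is good to about 2 mm. A picture is of the moment at which its call begins. There is no depth.
A pose or a line that the arm cannot do raises ctrl.MotionError and nothing moves.
- ctrl.finish_job(): hands the job in; it is judged then, once.
The state is a dict: "clock": time; "q": joint angles; "dq": joint speeds; "joint_torque": joint torques, N m; "position": TCP position; "eef_rot": TCP orientation; "contact_force": force on the tool from outside, world axes, zero at the start; "moment": the same for the moment, N m; "gripper_width": finger opening in m; "finger_force": force on a finger pad.
Only numpy, scipy, OpenCV 4.12 (cv2) and the standard library are available. Lean on these libraries where they do the work, as an engineer would, in place of code of your own. Each camera call takes 0.05 s, during which the arm holds its last target. There are 200 camera calls.

## Working session

There is one attempt and no reset: what is moved stays moved. The work goes in short steps, each a Python script; the robot and the scene stay as the last script left them, time stands still between calls to the robot, and variables do not carry over. Pictures are saved under pics/ and viewed, at most 10 in all, crops included, and the job is handed in when it is done.

```bash
mkdir -p pics; cat > h.py <<'E'
from workcell import ctrl
import numpy as np, cv2
def shot(n,f=None):
    c=ctrl.read_camera(n)
    if f: cv2.imwrite(f'pics/{f}.png',c['pixels'][:,:,::-1])
    return c
def ray(c,uv):
    p=cv2.undistortPoints(np.array([[uv]],float),c['camera_matrix'],np.array(c['distortion'],float))[0,0]
    E=np.array(c['extrinsics']);R=E[:3,:3]
    return -R.T@E[:3,3], R.T@np.array([p[0],p[1],1])
def atz(c,uv,z):
    o,d=ray(c,uv); return o+d*(z-o[2])/d[2]
def proj(c,P):
    E=np.array(c['extrinsics']);return cv2.projectPoints(np.array(P,float).reshape(-1,3),cv2.Rodrigues(E[:3,:3])[0],E[:3,3],c['camera_matrix'],np.array(c['distortion'],float))[0][:,0]
E
python3 - <<'E'
from h import *
import pickle
s=shot('side','s0');t=shot('top','t0')
pickle.dump((s,t),open('c0.pkl','wb'))
for c in(s,t): print(ray(c,(320,200)))
o=ctrl.observe();print(o['clock'],o['position'],o['eef_rot'],o['contact_force'])
E
```

```text
(array([ 0.21313648, -0.69645659,  0.48967896]), array([ 0.419221  ,  0.76387557, -0.49077623]))
(array([ 0.42440612, -0.01552673,  0.98465504]), array([ 0.17719748,  0.01625171, -0.98404828]))
0.1 [ 0.15833654 -0.65593792  0.40378445] [[ 9.72082947e-01  2.34637021e-01 -4.61365779e-04]
 [ 2.34637466e-01 -9.72081543e-01  1.65294984e-03]
 [-6.06419326e-05 -1.71505805e-03 -9.99998527e-01]] [ 0.42029198  0.35610001 -0.00954237]
```

View pics/s0.png

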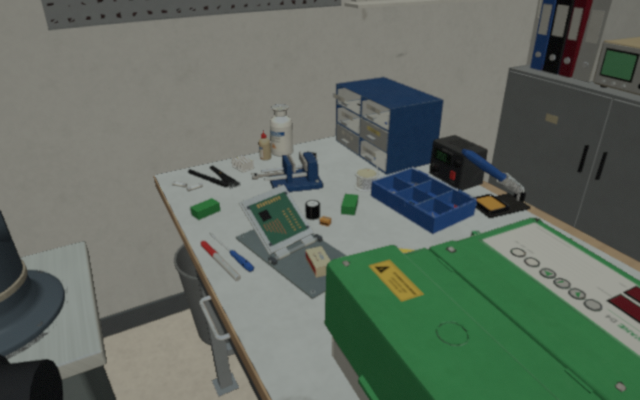

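View pics/t0.png

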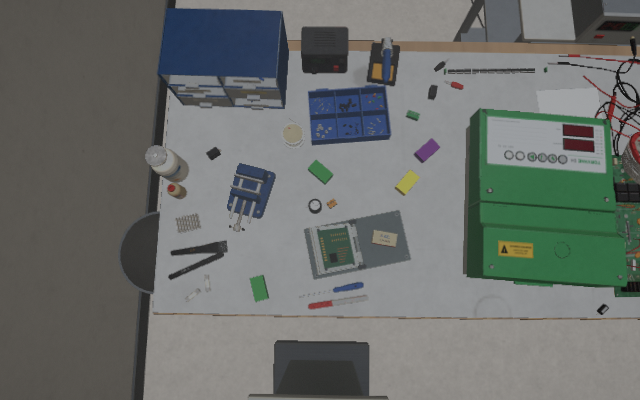

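```bash
python3 - <<'E'
from h import *
import pickle
s,t=pickle.load(open('c0.pkl','rb'))
a=cv2.resize(t['pixels'][190:320,280:430],None,fx=4,fy=4,interpolation=2)[:,:,::-1]
cv2.imwrite('pics/tc.png',a)
b=cv2.resize(s['pixels'][180:300,190:350],None,fx=5,fy=5,interpolation=2)[:,:,::-1]
cv2.imwrite('pics/sc.png',b)
for n,uv,z in [('boxcorner',(468,275),.0),('boxtopfront',(620,285),.15),('corner',(150,315),0)]: print(n,atz(t,uv,z))
E
```

```text
boxcorner [ 4.27821421e-01 -3.47432774e-01 -1.11022302e-16]
boxtopfront [ 0.40928739 -0.60341684  0.15      ]
corner [0.32456153 0.39342462 0.        ]
```

View pics/tc.png

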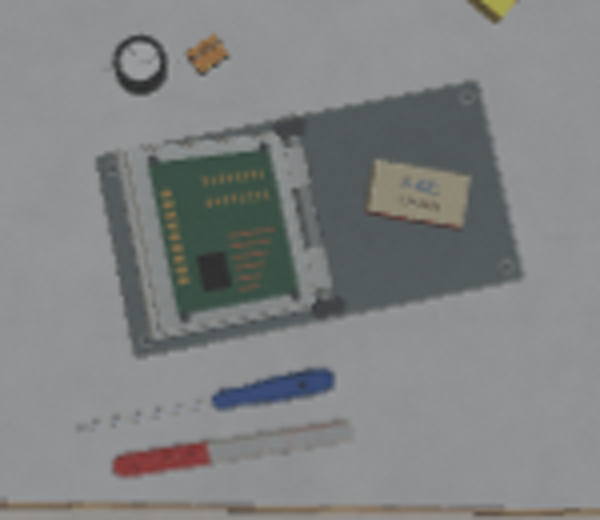

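View pics/sc.png

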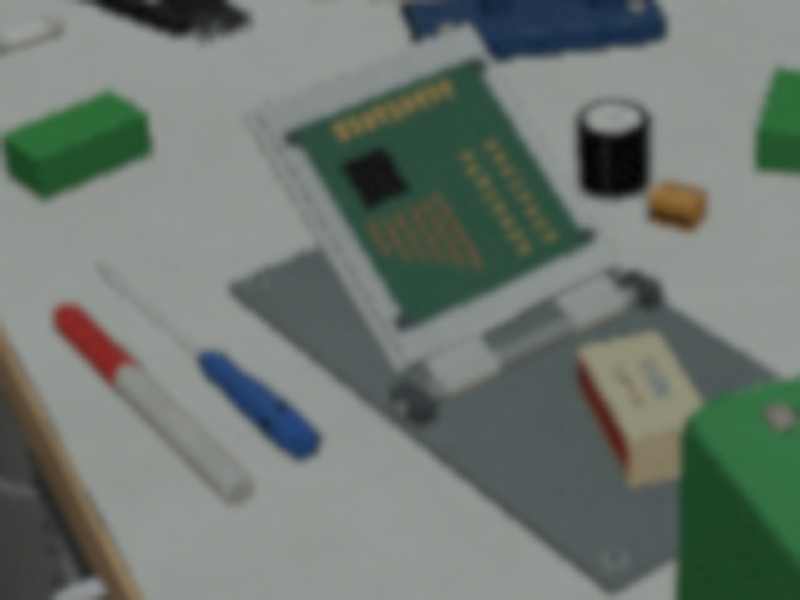

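```bash
cat >> h.py <<'E'
def jw(J,P):
    x,y,a=J;c,s=np.cos(a),np.sin(a);P=np.array(P,float).reshape(-1,3)
    return np.c_[x+c*P[:,0]-s*P[:,1],y+s*P[:,0]+c*P[:,1],P[:,2]]
E
python3 - <<'E'
from h import *
import pickle
from scipy.optimize import least_squares as ls
s,t=pickle.load(open('c0.pkl','rb'))
T=lambda p:(np.array(p)+.5)/4-.5+[280,190]
S=lambda p:(np.array(p)+.5)/5-.5+[190,180]
X,Y,Z=.06,.116,.006
# jig x ~ +world x (image up), jig y ~ +world y (image left)
obj=[[X,Y,Z],[X,-Y,Z],[-X,-Y,Z],[-X,Y,Z]]
im=T([(97,157),(477,83),(522,275),(137,355)])
ims=S([(612,592),(232,288)])
f=lambda J:np.r_[(proj(t,jw(J,obj))-im).ravel(),(proj(s,jw(J,[obj[2],obj[3]]))-ims).ravel()]
r=ls(f,[.5,.05,.2]);J=r.x;print('jig',J,np.degrees(J[2]),r.fun.round(1))
# leaf
def leaf(th,pts):
    return [[x,u*np.cos(th)-w*np.sin(th),.0105+u*np.sin(th)+w*np.cos(th)] for x,u,w in pts]
lp=[[.052,.126,-.0],[-.052,.126,0],]
# free edge corners
gt=T([(122,150),(155,338)]);gs=S([(470,26),(250,112)])
g=lambda q:np.r_[(proj(t,jw(J,leaf(q[0],lp)))-gt).ravel(),(proj(s,jw(J,leaf(q[0],lp)))-gs).ravel()]
for q0 in(.5,.7):
    r=ls(g,[q0]);print('leaf',r.x,r.fun.round(1))
print('edge',jw(J,leaf(r.x[0],[[0,.126,0]])))
c=np.array([[.028,.015],[-.028,.015],[-.028,-.015],[.028,-.015]])
tc=T([(373,160),(470,175),(465,227),(366,212)])
P=np.array([atz(t,u,.028) for u in tc]);print('carton top',P.round(4),P.mean(0))
m=P.mean(0);ca,sa=np.cos(J[2]),np.sin(J[2]);d=m[:2]-J[:2];print('in jig',[ca*d[0]+sa*d[1],-sa*d[0]+ca*d[1]])
e=(P[0]+P[3]-P[1]-P[2]);print('long axis ang',np.degrees(np.arctan2(e[1],e[0])), np.linalg.norm(e)/2)
# carton height check: same top corner in side view (578,362),(628,487)bottom? top right-front
A=[(373,160),(366,212)];B=[(655,333),(580,360)]
for a,b in zip(A,B):
    o1,d1=ray(t,T(a));o2,d2=ray(s,S(b));M=np.c_[d1,-d2];k=np.linalg.lstsq(M,o2-o1,rcond=None)[0];print('tri',(o1+d1*k[0]+o2+d2*k[1])/2)
for n,p in [('scrL',(335,375)),('scrR',(80,428)),('penR',(352,430)),('cap',(140,70)),('plug',(208,54)),('yel',(495,20))]: print(n,atz(t,T(p),.01))
print('box front top edge', atz(t,(470,278),.15),'stereo',)
o=ctrl.observe();print(o['q'])
E
```

```text
jig [ 0.49712517 -0.08791258  0.20867417] 11.956149206696612 [-0.1 -0.4  0.7 -0.9  1.   1.  -0.4  0.6  0.4 -0.7 -0.7 -1. ]
leaf [0.64158459] [-0.8 -0.5  0.2  0.1  0.6 -0.3 -0.6 -0.1]
leaf [0.64158459] [-0.8 -0.5  0.2  0.1  0.6 -0.3 -0.6 -0.1]
edge [[0.47621316 0.01084228 0.08590668]]
carton top [[ 0.5287 -0.1227  0.028 ]
 [ 0.5207 -0.1784  0.028 ]
 [ 0.4908 -0.1751  0.028 ]
 [ 0.4987 -0.1184  0.028 ]] [ 0.50970255 -0.14865061  0.028     ]
in jig [np.float64(-0.0002781401936599835), np.float64(-0.06202597640515447)]
long axis ang 81.94120916210404 0.056758421725221817
tri [ 0.5285985  -0.12274587  0.02616865]
tri [ 0.49942905 -0.11916939  0.02241651]
scrL [ 0.40612448 -0.1020318   0.01      ]
scrR [0.37408292 0.04412752 0.01      ]
penR [ 0.37523437 -0.11169857  0.01      ]
cap [0.58256934 0.01309258 0.01      ]
plug [ 0.59268564 -0.02717899  0.01      ]
yel [ 0.61525781 -0.19802433  0.01      ]
box front top edge [ 0.42147442 -0.30060425  0.15      ] stereo
[74.77696585 26.89102901 -2.78679797 87.86705181  1.38216597 65.37385927
 -4.71683426]
```

```bash
cat >> h.py <<'E'
J=np.array([0.4971,-0.0879,0.2087])
def down(deg):
    a=np.radians(deg);c,s=np.cos(a),np.sin(a);return np.array([[c,s,0],[s,-c,0],[0,0,-1.]])
def tri(c1,p1,c2,p2):
    o1,d1=ray(c1,p1);o2,d2=ray(c2,p2);k=np.linalg.lstsq(np.c_[d1,-d2],o2-o1,rcond=None)[0];return (o1+d1*k[0]+o2+d2*k[1])/2,np.linalg.norm(o1+d1*k[0]-o2-d2*k[1])
# tool pose for leaf angle th, finger line angle ph (deg, from +y jig), corner at radius r, gap w below face
def leafpose(th,ph,r=.106,w=0.,side=.011,L=.173,xo=0.,flip=1):
    t,p=np.radians(th),np.radians(ph)
    q=np.array([r*np.cos(t)+(.004+w)*np.sin(t),.0105+r*np.sin(t)-(.004+w)*np.cos(t)]) # corner
    a=np.array([np.cos(p),np.sin(p)]); n=np.array([np.sin(p),-np.cos(p)]) # tip->hand, away from leaf
    P=q+n*side+a*L
    c,s=np.cos(J[2]),np.sin(J[2]);ex=np.array([c,s,0]);ey=np.array([-s,c,0]);ez=np.array([0,0,1.])
    z=-(a[0]*ey+a[1]*ez);y=flip*ex;x=np.cross(y,z)
    return jw(J,[[xo,P[0],P[1]]])[0],np.c_[x,y,z]
E
python3 - <<'E'
from h import *
import pickle
s,t=pickle.load(open('c0.pkl','rb'))
print('box',tri(t,(470,278),s,(330,265)),tri(t,(480,110),s,(330,265)))
for p in [(395,190),(407,195),(419,180),(408,170)]: print('yel',atz(t,p,.022).round(3))
c0=np.array([.5097,-.1487]);d=np.array([np.cos(np.radians(-8)),np.sin(np.radians(-8))])
a=c0-d*(.015+.011+.015)
b=jw(J,[[.064,-.056,0]])[0][:2]
print('start',a,'end',b)
ik=ctrl.inverse_kinematics
for z in(.45,.182):
    print(np.round(ik([*a,z],down(-8)),0), np.round(ik([*b,z],down(12)),0))
for fl in(1,-1):
  for th,ph in[(30,45),(30,60),(37,60),(60,65),(90,90),(135,90),(180,90)]:
    q=ik(*leafpose(th,ph,flip=fl));print(fl,th,ph,None if q is None else np.round(q),leafpose(th,ph,flip=fl)[0].round(3))
E
```

```text
box (array([ 0.42979565, -0.30699464,  0.14352342]), np.float64(0.018474895981723277)) (array([ 0.60169785, -0.28557904,  0.16855117]), np.float64(0.3055426846033392))
yel [ 0.624 -0.176  0.022]
yel [ 0.612 -0.204  0.022]
yel [ 0.649 -0.234  0.022]
yel [ 0.673 -0.208  0.022]
start [ 0.46909901 -0.1429939 ] end [ 0.57131381 -0.12942481]
[ 34.   9. -25. 108.   4.  64. -90.] [ 31.  19. -28.  96.  10.  68. -78.]
[ 21.  29. -11. 122.  11.  30. -96.] [ 20.  35. -15. 109.  14.  37. -82.]
1 30 45 [  2.  42. -45. 122.  68.  80. -76.] [0.451 0.131 0.175]
1 30 60 [  9.  34. -43. 123.  60.  63. -64.] [0.458 0.098 0.204]
1 37 60 [ 10.  33. -44. 123.  60.  63. -62.] [0.459 0.091 0.215]
1 60 65 [ 24.  31. -53. 122.  57.  62. -53.] [0.468 0.049 0.252]
1 90 90 [ 35.  23. -39. 116.  20.  47.  -3.] [ 0.494 -0.073  0.29 ]
1 135 90 [ 39.  28. -35. 114.  22.  45.   3.] [ 0.51  -0.148  0.261]
1 180 90 [ 39.  35. -31. 114.  29.  39.   1.] [ 0.517 -0.181  0.188]
-1 30 45 [ 17.  57. -68. 122.  76. 101.  98.] [0.451 0.131 0.175]
-1 30 60 [ 25.  48. -68. 122.  71.  82. 109.] [0.458 0.098 0.204]
-1 37 60 [ 26.  46. -68. 122.  69.  81. 111.] [0.459 0.091 0.215]
-1 60 65 [ 33.  39. -67. 121.  64.  73. 122.] [0.468 0.049 0.252]
-1 90 90 [ -44.   32.   64.  120.  -38.   51. -126.] [ 0.494 -0.073  0.29 ]
-1 135 90 [ -33.   39.   64.  118.  -45.   53. -113.] [ 0.51  -0.148  0.261]
-1 180 90 [  11.   32.    4.  115.   -4.   33. -149.] [ 0.517 -0.181  0.188]
```

```bash
python3 - <<'E'
from h import *
T=lambda m:print(m,round(ctrl.observe()['clock'],2),ctrl.observe()['position'].round(3),np.round(ctrl.observe()['contact_force'],1))
p=ctrl.observe()['position']
ctrl.move_linear(p+[0.03,0.02,.06]);T('up')
a=np.array([.4691,-.1430]);b=np.array([.5713,-.1294])
ctrl.reach([*a,.36],down(-8));T('above')
ctrl.set_gripper(.02);T('grip')
print(ctrl.move_linear([*a,.182],speed=.15,f_stop=8));T('down')
c=shot('side','s1');t=shot('top','t1')
print(np.array(c['extrinsics'])[:3,3])
i=np.concatenate([cv2.resize(c['pixels'][170:310,190:350],(400,350)),cv2.resize(t['pixels'][180:320,280:440],(400,350))],1)
cv2.imwrite('pics/m1.png',i[:,:,::-1])
E
```

```text
up 0.71 [ 0.188 -0.636  0.463] [ 0.4  0.3 -0.9]
above 2.78 [ 0.469 -0.144  0.36 ] [ 1.1 -0.1  0.6]
grip 3.42 [ 0.469 -0.143  0.36 ] [ 0.3 -0.2  0.3]
False
down 4.75 [ 0.469 -0.143  0.183] [0.5 0.3 0.1]
[-0.52037135  0.18991217  0.68074331]
```

View pics/m1.png

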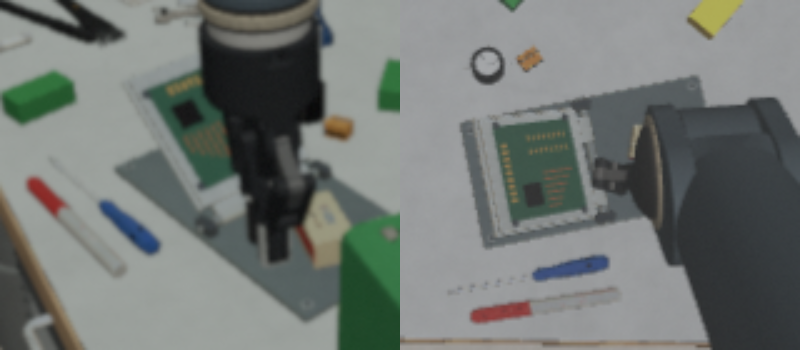

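```bash
python3 - <<'E'
from h import *
T=lambda m:print(m,round(ctrl.observe()['clock'],2),ctrl.observe()['position'].round(3),np.round(ctrl.observe()['contact_force'],1))
b=np.array([.5713,-.1294])
print(ctrl.move_linear([*b,.182],ori=down(12),speed=.04,f_stop=15));T('push')
ctrl.move_linear([b[0]-.03,b[1],.182],speed=.1)
ctrl.move_linear([b[0]-.03,b[1],.33],speed=.25);T('up')
ctrl.set_gripper(0)
pa,Ra=leafpose(30,60)
ctrl.reach(pa+np.array([-.03,.14,.16]),Ra);T('side')
c=shot('side');t=shot('top')
import pickle;pickle.dump((c,t),open('c2.pkl','wb'))
i=np.concatenate([cv2.resize(c['pixels'][170:310,190:350],(400,350)),cv2.resize(t['pixels'][180:320,280:440],(400,350))],1)
cv2.imwrite('pics/m2.png',i[:,:,::-1])
E
```

```text
False
push 7.58 [ 0.571 -0.129  0.182] [ 0.8  0.2 -0. ]
up 8.77 [ 0.541 -0.129  0.329] [ 0.6 -0.8 -0.3]
side 10.29 [0.429 0.236 0.364] [ 0.6 -0.6  0.3]
```

View pics/m2.png

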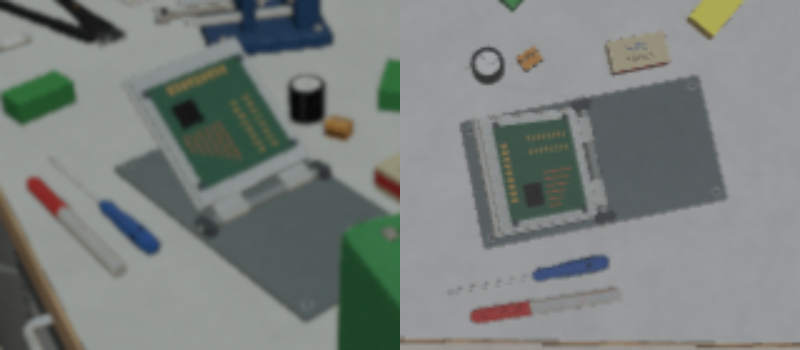

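```bash
python3 - <<'E'
from h import *
T=lambda m:print(m,round(ctrl.observe()['clock'],2),ctrl.observe()['position'].round(3),np.round(ctrl.observe()['contact_force'],1))
A=lambda th,ph,w=0:leafpose(th,ph,r=.126,L=.158,w=w)
p,R=A(37,60,.035)
ctrl.move_linear(p,R,speed=.2);T('pre')
for th in [33,37,42,47,52,57,62,67,72,77,82,86,90]:
    p,R=A(th,60+max(0,th-37)*30/53)
    st=ctrl.move_linear(p,R,speed=.06,f_stop=25);T(th)
    if st: print('STOP');raise SystemExit
for th in [96,102,109,116,123,130,137]:
    p,R=leafpose(th,90,r=.111)
    st=ctrl.move_linear(p,R,speed=.06,f_stop=25);T(th)
    if st: print('STOP');raise SystemExit
c=shot('side');t=shot('top')
i=np.concatenate([cv2.resize(c['pixels'][170:310,190:350],(400,350)),cv2.resize(t['pixels'][180:320,280:440],(400,350))],1)
cv2.imwrite('pics/m3.png',i[:,:,::-1])
E
```

```text
pre 11.62 [0.453 0.121 0.187] [-0.9  0.1  0.8]
33 12.2 [0.456 0.104 0.207] [ 0.1 -1.1 -0.5]
37 12.5 [0.457 0.099 0.215] [ 0.7  0.9 -0.9]
42 12.96 [0.46  0.087 0.228] [-1.1  1.7 -0.1]
47 13.42 [0.463 0.072 0.239] [0.3 1.3 0.9]
52 13.88 [0.466 0.058 0.25 ] [ 0.6  0.7 -0.1]
57 14.33 [0.47  0.042 0.26 ] [-0.4 -0.  -0.1]
62 14.79 [0.473 0.026 0.269] [-0.1  0.2  1.1]
67 15.26 [0.477 0.009 0.276] [-1.1 -0.1  0.3]
72 15.72 [ 0.48  -0.008  0.283] [ 0.5 -0.1 -0.5]
77 16.19 [ 0.484 -0.026  0.288] [ 0.5 -0.6  0. ]
82 16.66 [ 0.488 -0.044  0.291] [-0.5 -0.8  0.4]
86 17.06 [ 0.491 -0.059  0.293] [ 0.7 -0.7 -0.6]
90 17.46 [ 0.494 -0.073  0.294] [-1.  -0.8  0.5]
96 17.8 [ 0.496 -0.085  0.294] [-0.4  0.3 -0.7]
102 18.14 [ 0.499 -0.097  0.293] [-0.3 -0.8 -0.3]
109 18.52 [ 0.502 -0.11   0.29 ] [ 0.1 -0.2 -0.6]
116 18.89 [ 0.504 -0.122  0.285] [ 0.3 -0.2 -0. ]
123 19.27 [ 0.507 -0.134  0.278] [ 0.1 -0.9  0.9]
130 19.64 [ 0.509 -0.145  0.271] [-0.5  0.2 -0.1]
137 20.02 [ 0.511 -0.154  0.262] [-0.  -0.4  0.7]
```

```bash
ls -la pics
```

```text
total 2516
drwxr-xr-x 2 agent agent   4096 Dec  3 01:37 .
drwxr-xr-x 3 agent agent   4096 Dec  3 01:36 ..
-rw-r--r-- 1 agent agent 269230 Dec  3 01:36 m1.png
-rw-r--r-- 1 agent agent 254706 Dec  3 01:36 m2.png
-rw-r--r-- 1 agent agent 256509 Dec  3 01:37 m3.png
-rw-r--r-- 1 agent agent 299055 Dec  3 01:33 s0.png
-rw-r--r-- 1 agent agent 305142 Dec  3 01:36 s1.png
-rw-r--r-- 1 agent agent 338061 Dec  3 01:33 sc.png
-rw-r--r-- 1 agent agent 295462 Dec  3 01:33 t0.png
-rw-r--r-- 1 agent agent 303529 Dec  3 01:36 t1.png
-rw-r--r-- 1 agent agent 223716 Dec  3 01:33 tc.png
```

View pics/m3.png

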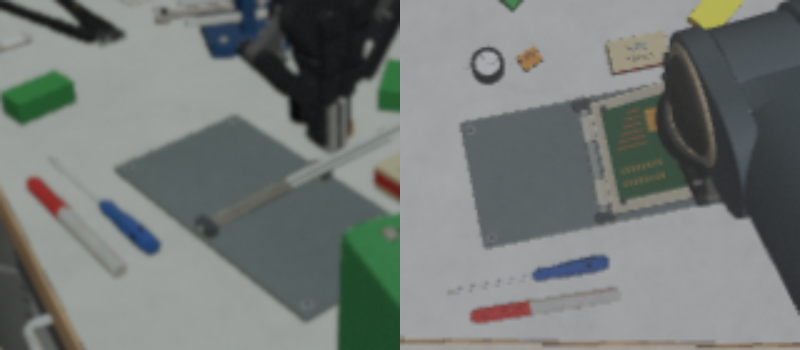

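```bash
python3 - <<'E'
from h import *
T=lambda m:print(m,round(ctrl.observe()['clock'],2),ctrl.observe()['position'].round(3),np.round(ctrl.observe()['contact_force'],1))
for th in [144,151,158,165,172,177,180,183,186]:
    p,R=leafpose(th,90,r=.109)
    st=ctrl.move_linear(p,R,speed=.05 if th<175 else .02,f_stop=20);T(th)
    if st: print('STOP');break
ctrl.dwell(.3);T('pressed')
p=ctrl.observe()['position']
ctrl.move_linear(p+[0,0,.12],speed=.15)
pa,Ra=leafpose(30,60)
ctrl.reach(pa+np.array([-.03,.14,.16]),Ra);T('clear')
c=shot('side');t=shot('top')
i=np.concatenate([cv2.resize(c['pixels'][170:310,190:350],(400,350)),cv2.resize(t['pixels'][180:320,280:440],(400,350))],1)
cv2.imwrite('pics/m4.png',i[:,:,::-1])
E
```

```text
144 20.53 [ 0.512 -0.161  0.25 ] [-0.4 -0.1 -0.3]
151 20.95 [ 0.514 -0.169  0.239] [ 1.  -0.   0.5]
158 21.37 [ 0.515 -0.175  0.228] [-0.1  0.3  0.1]
165 21.78 [ 0.516 -0.179  0.215] [ 0.2 -0.4 -0.3]
172 22.2 [ 0.517 -0.182  0.202] [ 0.6  0.6 -0.7]
177 22.82 [ 0.517 -0.183  0.193] [-0.2 -0.   0.5]
180 23.26 [ 0.517 -0.184  0.188] [-2.2  0.   5.9]
183 23.47 [ 0.518 -0.183  0.188] [-2.2 -0.1  8.4]
STOP
pressed 23.77 [ 0.518 -0.183  0.188] [-0.9  0.2  8.5]
clear 26.08 [0.429 0.237 0.364] [-0.1  0.1  0.8]
```

View pics/m4.png

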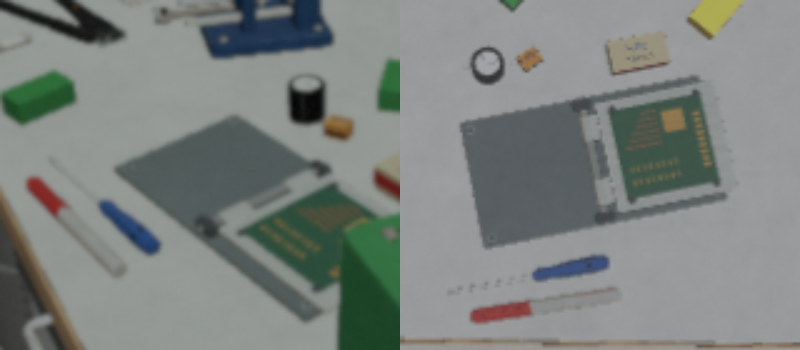

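```bash
python3 - <<'E'
from h import *
T=lambda m:print(m,round(ctrl.observe()['clock'],2),ctrl.observe()['position'].round(4),np.round(ctrl.observe()['contact_force'],1))
p,R=leafpose(180,90,r=.115)
ctrl.reach(p+[0,0,.12],R)
ctrl.move_linear(p+[0,0,.01],R,speed=.12)
print(ctrl.move_linear(p-[0,0,.01],R,speed=.015,f_stop=25));T('press')
ctrl.dwell(.3);T('hold')
ctrl.move_linear(p+[0,0,.12],speed=.15)
pa,Ra=leafpose(30,60)
ctrl.reach(pa+np.array([-.03,.14,.16]),Ra)
i=[shot(n)['pixels'].astype(float)[170:310,190:350] for n in('side','top')]
i=np.concatenate([cv2.resize(k,(400,350)) for k in i],1)
d=np.abs(i[:,:,::-1]-cv2.imread('pics/m4.png')).max(2);print('diff px',(d>40).sum())
T('clear');print(ctrl.finish_job())
E
```

```text
True
press 29.43 [ 0.5189 -0.1893  0.188 ] [-1.8 -0.8  6.3]
hold 29.73 [ 0.5189 -0.1894  0.188 ] [-1.4 -0.3  6.8]
diff px 69845
clear 32.15 [0.4288 0.2364 0.3638] [ 0.4  0.2 -0.6]
the job is handed in; nothing more can be done
None
```

I pushed the carton off the base plate, and it sits upright on the bench. I then pushed the leaf over flat against its end stop with the fingers shut, and handed the job in at about 32 s. The bystanders showed no movement in the last pictures. After that I pressed the leaf once more as a check; my picture comparison then was invalid because I used the wrong crop for one camera, so that press was confirmed only by force and height.

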